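# Scan the flip-top canister and dock the scanner

## Robot

A 7-joint arm with a two-finger parallel gripper is mounted at the origin on the work surface. World frame = base frame: x ahead of the robot, y to its left, z up, the work surface at z = 0. Lengths are in m, angles in rad, forces in N, time in s.
With the tool pointing down it reaches from about 0.425 to 0.95 m from the base axis. Payload 16.7 kg.
Tool frame: the origin (TCP) lies at the very end of the fingers, on their centre line; the grasp point (between the pads) lies 19 mm behind it; z points along the fingers, y is the line along which they close (so a half turn about z gives the same grasp; the last joint's range is limited). The gripper opens to 94 mm and grips with 3 to 60 N. Pads are 16 mm wide; open, the fingers measure 119 mm over their backs; the gripper's body (75 mm by 177 mm) begins 78 mm behind the grasp point.
Start: joints at [-1.452, 0.426, 0.074, 1.606, -0.034, 1.111, -0.067], TCP at [0.179, 0.651, 0.205] pointing down, gripper open.
Joint ranges: [-2.85, 2.85], [-0.5, 2.14], [-1.23, 1.37], [0.21, 2.46], [-1.02, 4.16], [0.16, 2.05], [-2.73, 2.73]. Speed limits (rad/s): [1.89, 1.89, 2.39, 2.39, 3.01, 3.01, 3.01].

## Interface

Orientations are given as [roll, pitch, yaw] about the fixed x, y, z axes, in that order (R = Rz(yaw) Ry(pitch) Rx(roll)).
In Python, from plant import arm, vision, order gives the robot as it stands. The module is installed in compiled form; this text tells all that it offers.
- The arm moves only by the tool servo_tool, never from a script. Its argument "targets" is a list that holds one entry, the list of rows, each a list of 7 numbers: the turn, a rotation vector about the tool's x, y, z in degrees, then the shift along the tool's x, y, z in mm, then the opening, from -1 (shut) to 1 (fully open). In form: [[[rx, ry, rz, x, y, z, fingers], ...]]. A call has 1 to 8 rows; each row shifts and turns the commanded pose from where the row before left it, along the tool's axes as they then stand; what a row does not reach is not made up. A row lasts 1/8 s, in which the tool goes at most 62.5 mm and 10.7 degrees, less where a joint would pass 70% of its speed; a pose out of reach is approached as far as the arm can. A call is refused whole if a number of a shift passes 62.5 or a number of a turn 10.7, either way. A call with a gripper value outside its range is refused whole. The fingers move at their own pace and stop on an object; the grip force is fixed at half the most. Time passes only in rows, so rows that do not move let the fingers close. It gives the time, the measured TCP pose, the force, the opening and the grip force at its end, in the units of the state.
- arm.get_obs(): the state, without advancing time (a new reading comes with each control period).
- vision.capture(name): name is "side" or "top"; returns (picture, depth): 480x640x3 uint8, red, green, blue; 480x640 float32, m along the optical axis (not along the pixel's ray), 0 where there is no reading.
- vision.camera_model(name): a dict with "intrinsics" (3x3 intrinsics, pixels), "k1" (the pictures are not rectified: a ray, as slopes to the right and down, at radius r is drawn at 1 + k1 r^2 times it, then the intrinsics apply), "R" (3x3) and "t" (3): a world point X has camera coordinates R X + t. Camera axes: x right, y down, z forward; pixel columns grow to the right and rows downward; lengths in m; the calibration is good to about 2 mm. A picture is of the moment at which its call begins. camera_model takes no time and is no camera call.
- order.hand_in(): hands the job in; it is judged then, once.
The state is a dict: "time": time; "joint_positions": joint angles; "dq": joint speeds; "joint_efforts": joint torques, N m; "tcp_pos": TCP position; "tool_rot": TCP orientation; "contact_force": force on the tool from outside, world axes, zero at the start; "moment": the same for the moment, N m; "grip_width": opening from 0.0 (shut) to 1.0 (fully open); "finger_force": force on a finger pad.
Only numpy, scipy, OpenCV 4.12 (cv2) and the standard library are available. Lean on these libraries where they do the work, as an engineer would, in place of code of your own. Each camera call takes 0.05 s, during which the arm holds its last target. There are 200 camera calls.

## Task

Take the hand scanner from its rest and aim its window squarely at the middle of the barcode label on the flip-top canister, from about 8 cm away, holding it still there for two full seconds. Then put the scanner on its charging dock, with the pin fully down in the socket and the scanner lying lengthwise along the dock, and let go. Do not shift either canister or anything else standing on the counter.

Things in the scene. Friction and masses are not known exactly. Their poses are not given: they have to be found in the camera images.
- scanner: Hand scanner, 0.13-0.25 kg, level on its rest at first: black bar 150 long (x -100 to 50), 32 wide, 28 high (z 0 to 28); grey head on the +x end bent 45 deg down (42 wide, to x 100, z -8 to 52); steel charging pin 10 diameter, 24 long, tapered tip, straight down at x 0. Origin: root of the pin on the underside, near the centre of mass; x to the head, z up. Grip across y near x 0 from above.
- window (a point): Centre of the scanner's glass window on the end of its head, 88 ahead (x) of and 4 above (z) the scanner's origin. The x axis of this frame is the line of sight: forward and 45 degrees down when the scanner is level; y is the scanner's y.
- pin_tip (a point): Tip of the charging pin, 24 below the scanner's origin.
- rest: Fixed grey plastic scanner rest: two saddles 12 thick, 50 wide, seats 40 above the counter, at x -80 and +40, with ears 8 high beside the scanner's bar, on a foot 170 x 70 x 6; the pin hangs free between them. Origin: on the counter under the scanner's origin; x towards the scanner's head. Rest and dock swap sides (left, right) at random.
- canister: Loose green plastic flip-top canister, 0.4-0.65 kg: 100 deep (x), 90 wide, 85 high in front, 135 behind, with a 45 deg slope between. The shut flip lid with the label lies on the slope: thumb tab at its lower edge, hinge barrel at its upper, no knob. Origin: centre of underside; -x is the front, roughly facing the robot. Left or right, swapped at random with the knob-lidded one.
- label (a point): Middle of the white barcode label (56 wide, 44 up the slope) on the flip-top canister's sloping lid, 28.5 ahead of (-x) and 113.5 above the canister's origin. z points straight out of the label (up and forward at 45 degrees), x up the slope.
- dock: Fixed charging dock: a grey plastic pedestal 90 long (x), 28 wide (y), its flat top 40 above the counter, on a steel foot 120 x 80 x 6. Origin: on the counter under its middle; x along its length. The scanner may lie either way round along it.
- socket (a point): Mouth of the dock's charging socket, in the middle of its top, 40 above the counter: a straight vertical round hole 13 in diameter and 28 deep with a 2 chamfer. The fully inserted scanner lies with its underside on the dock's top, the pin tip 24 below this point.
- knob_canister: Bystander: loose green plastic canister of the same body and label as the flip-top one, but with a round knob 24 high on its flat top and no thumb tab or hinge. Not to be scanned. Origin: centre of the underside.
- plate: Bystander: empty porcelain plate, 160 across, 18 high. Origin: centre of the underside.
- filter_disc: Bystander: perforated stainless steel filter disc, 64 across, 4 thick, lying flat. Origin: centre of the underside.
- filter_cup: Bystander: grey plastic coarse filter cup, 68 across, 70 high. Origin: centre of the underside.
- whisk: Bystander: flat steel whisk 192 long, 56 wide, lying along its x. Origin: on the counter where handle and wires meet.
- brush: Bystander: blue hard silicone brush 160 long, lying along its x, 20 high. Origin: on the counter near its middle.
Mind the look-alikes: they are no part of the job. Leave any blue look-alike of the dock alone.

How it is judged:
On the way:
1. the held scanner's window points at the middle of the flip-top canister's label (within 12 mm), squarely (within 17 degrees), from 50 to 120 mm away, and is held still for 1.5 s (x of label in the frame of window between 0.05 and 0.12 m and y of label in the frame of window between -0.012 and 0.012 m and z of label in the frame of window between -0.012 and 0.012 m and z of window in the frame of label above 0.03 m and angle between the x axis of window and the z axis of label, either way round below 0.3 rad and contact force between scanner and the fingers above 0.5 N and linear speed of scanner below 0.03 m/s and angular speed of scanner below 0.2 rad/s), for 1.5 s.
At the end, for the whole second after the job is handed in: The scanner sits level (within 4.5 degrees) and still on the dock, its pin at least 20 mm deep in the socket (tip within 4 mm of its axis), lying along the dock within 14 degrees (either way round), released; the flip-top canister is within 20 mm and every bystander within 30 mm of where it stood (z of pin_tip in the frame of socket below -0.02 m and horizontal distance between pin_tip and socket below 0.004 m and angle between the x axis of scanner and the x axis of dock, either way round below 0.25 rad and angle between scanner's own z axis and vertical below 0.08 rad and linear speed of scanner below 0.02 m/s and distance of canister from where it was at the start of the episode below 0.02 m and distance of each of knob_canister, plate, filter_disc, filter_cup, whisk, brush from where it was at the start of the episode below 0.03 m); the robot touches nothing.
It fails at once if the flip-top canister is shifted by more than 20 mm (distance of canister from where it was at the start of the episode above 0.02 m).
It fails at once if the knob-lidded canister, plate, filter disc, filter cup, whisk or brush is shifted by more than 30 mm (distance of any of knob_canister, plate, filter_disc, filter_cup, whisk, brush from where it was at the start of the episode above 0.03 m).
It also fails if it takes over 58 s, if anything falls off the work surface, if the arm or the gripper's body presses on something with over 40 N, if the wrist force passes 120 N, or if a joint passes its speed limit or range.

## Working session

There is one attempt and no reset: what is moved stays moved. The work goes in short steps, Python scripts to look and compute and a tool call to move; the robot and the scene stay as the last step left them, time stands still between calls to the robot, and variables do not carry over. Pictures are saved under pics/ and viewed, at most 10 in all, crops included, and the job is handed in when it is done.

Besides the shell and the picture viewer there is one more tool, called after "Emit:" by a JSON object that holds its "name" and its "arguments", one argument or row to a line. servo_tool: Moves the arm, as the interface text tells. Its arguments: {"type":"object","properties":{"targets":{"type":"array"}},"required":["targets"]}

```bash
mkdir -p pics
cat > h.py <<'E'
import numpy as np, cv2
from plant import arm, vision, order
def cap(n,tag):
    p,d=vision.capture(n); cv2.imwrite(f'pics/{tag}.png',p[:,:,::-1]); np.savez(f'pics/{tag}.npz',p=p,d=d); return p,d
def cloud(n,d):
    m=vision.camera_model(n);K=np.array(m['intrinsics'],float);R=np.array(m['R']);t=np.array(m['t'])
    v,u=np.mgrid[0:480,0:640].astype(float)
    px=np.stack([u.ravel(),v.ravel()],1)[:,None]
    s=cv2.undistortPoints(px,K,np.array([m['k1'],0,0,0,0.])).reshape(480,640,2)
    C=np.dstack([s*d[...,None],d]); W=(C-t)@R
    W[d==0]=np.nan
    return W
E
python3 - <<'E'
from h import *
for n in('top','side'):
    p,d=cap(n,n+'0'); m=vision.camera_model(n); print(n,m)
    W=cloud(n,d); np.save(f'pics/{n}0W.npy',W)
o=arm.get_obs();print(o)
E
```

```text
top {'intrinsics': array([[577.9675964 ,   0.        , 324.38582312],
       [  0.        , 577.9675964 , 236.51475435],
       [  0.        ,   0.        ,   1.        ]]), 'k1': -0.0724544976342329, 'R': array([[ 7.29260739e-03, -9.99973056e-01,  8.39930000e-04],
       [-9.94864347e-01, -7.34014442e-03, -1.00950750e-01],
       [ 1.00954195e-01, -9.94222248e-05, -9.94891070e-01]]), 't': array([0.08980095, 0.52699582, 1.45028337])}
side {'intrinsics': array([[522.90466568,   0.        , 324.59760191],
       [  0.        , 522.90466568, 242.20538214],
       [  0.        ,   0.        ,   1.        ]]), 'k1': -0.043575779406791894, 'R': array([[-0.99617247, -0.08724294, -0.00539176],
       [-0.04217682,  0.53378629, -0.84456694],
       [ 0.07656055, -0.84110693, -0.53542284]]), 't': array([0.53252907, 0.06103155, 1.13419112])}
{'time': 0.1, 'joint_positions': array([-1.452513  ,  0.42667438,  0.07384138,  1.60653587, -0.03407032,
        1.11082176, -0.06710276]), 'dq': array([-0.00196408, -0.00165534,  0.00144323, -0.00231381, -0.00028731,
        0.00023708, -0.00075943]), 'joint_efforts': array([ 8.38350970e-03, -9.37474465e+01,  3.67684588e+00, -4.55030394e+01,
       -4.87026467e-02,  1.70230935e-02,  1.63037942e-05]), 'tcp_pos': array([0.17852418, 0.65054637, 0.20484518]), 'tool_rot': array([-3.14041656e+00,  1.04875045e-04,  2.87379899e+00]), 'contact_force': array([-0.64954828, -0.4223745 , -0.30399992]), 'moment': array([-0.02608737,  0.04226577,  0.00403815]), 'finger_force': 0.0, 'grip_width': 1.000164223589752}
```

View pics/top0.png

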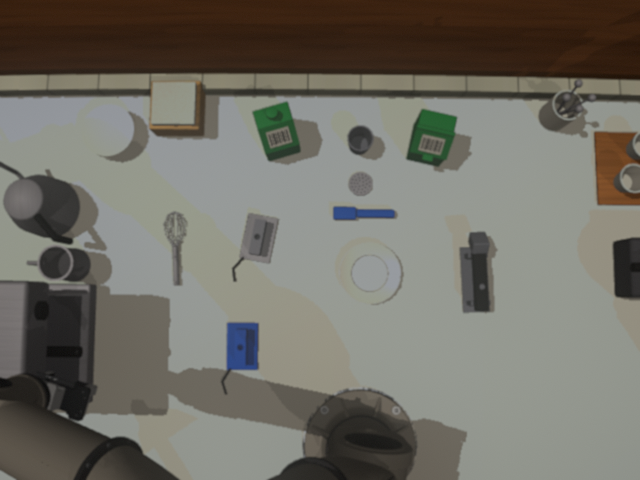

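View pics/side0.png

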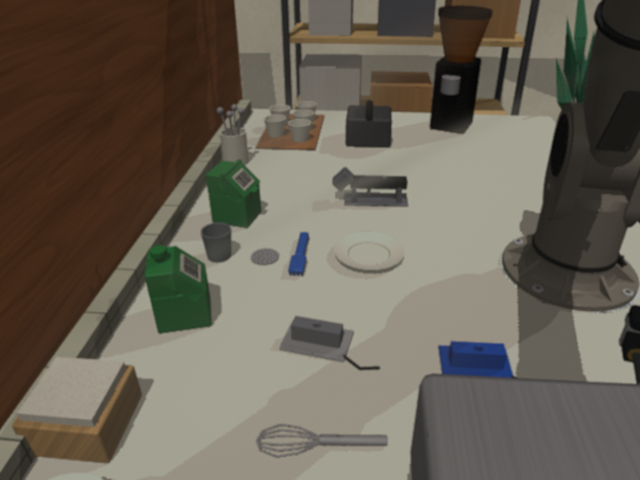

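The top picture shows the flip-top canister at (432,137), the knob one at (277,130), the scanner on its rest at (477,275) with its head towards +x, and the grey dock at (260,238). The blue look-alike is at (242,346). The side view agrees.

```bash
cat > m.py <<'E'
from h import *
def rect(P):
    c,s,a=cv2.minAreaRect((P[:,:2]*1000).astype(np.float32)); return np.round(c,1),np.round(s,1),round(a,1)
for n in('top','side'):
    W=np.load(f'pics/{n}0W.npy');p=np.load(f'pics/{n}0.npz')['p'].astype(int);
    X,Y,Z=np.moveaxis(W,2,0)
    if n=='top':
        u=np.mgrid[0:480,0:640]
        for nm,(v,uu) in dict(dock=(238,260),scan=(285,477),can=(137,432),lab=(144,432),knob=(130,277),plate=(272,370)).items(): print(nm,W[v,uu].round(4))
        c={k:W[v,uu].copy() for k,(v,uu) in dict(dock=(238,260),scan=(285,477),can=(137,432)).items()}
    def sel(k,r,z0,z1): 
        m=(np.hypot(X-c[k][0],Y-c[k][1])<r)&(Z>z0)&(Z<z1); return m
    for k,r,z0,z1 in[('dock',.07,.034,.046),('dock',.1,.003,.012),('scan',.11,.060,.074),('scan',.2,.003,.012),('can',.09,.12,.15),('can',.09,.08,.15)]:
        m=sel(k,r,z0,z1); m=cv2.morphologyEx(m.astype(np.uint8),cv2.MORPH_OPEN,np.ones((2,2)))>0
        P=W[m]; 
        if len(P)>9: print(n,k,z0,len(P),*rect(P),'med z',np.median(P[:,2]).round(4),'mean',P.mean(0).round(4))
    # label: bright, low saturation pixels within canister slope
    m=sel('can',.09,.09,.135)&(p.min(2)>.75*p.max(2)); P=W[m]
    if len(P)>9:
        print(n,'label',len(P),P.mean(0).round(4), 'bboxmid',((P.max(0)+P.min(0))/2).round(4))
    m=sel('can',.08,.092,.129); P=W[m]
    q=P
    for _ in range(4):
        cen=q.mean(0);nn=np.linalg.svd(q-cen)[2][2];nn*=np.sign(nn[2]); q=P[abs((P-cen)@nn)<.004]
    print(n,'slope n',nn.round(3),cen.round(4),len(q),np.degrees(np.arctan2(nn[1],nn[0])))
    m=sel('scan',.2,-.01,.012); print(n,'counter z',np.nanmedian(Z[m]).round(4))
E
python3 m.py
python3 - <<'E'
import cv2
a=cv2.imread('pics/top0.png')
f=lambda x,y:cv2.resize(a[y:y+100,x:x+100],(400,400),interpolation=cv2.INTER_CUBIC)
b=cv2.hconcat([f(210,190),f(430,220)])
cv2.imwrite('pics/c1.png',b)
a=cv2.imread('pics/side0.png')
E
```

```text
dock [0.5197 0.2565 0.0426]
scan [ 0.4042 -0.2847  0.07  ]
can [ 0.7624 -0.1671  0.1243]
lab [ 0.7486 -0.1695  0.1105]
knob [0.7762 0.211  0.1256]
plate [ 0.4373 -0.0245  0.0067]
top dock 0.034 342 [523.2 263.4] [27.8 90.4] 78.4 med z 0.0391 mean [0.5214 0.2624 0.0372]
top dock 0.003 737 [500.1 240.1] [113.5 163.5] 66.3 med z nan mean [nan nan nan]
top scan 0.06 743 [ 419.1 -306.2] [167.3  50.2] 16.8 med z nan mean [nan nan nan]
top scan 0.003 617 [ 416.1 -289.7] [342.2 320.2] 16.4 med z nan mean [nan nan nan]
top can 0.12 1075 [ 784.5 -203. ] [ 75.9 147.2] 20.1 med z nan mean [nan nan nan]
top can 0.08 1755 [ 796.6 -201. ] [  1.9 155.6] 37.4 med z nan mean [nan nan nan]
top label 444 [ 0.7511 -0.1678  0.1143] bboxmid [ 0.7778 -0.1799  0.1126]
top slope n [-0.651  0.16   0.742] [ 0.746  -0.166   0.1108] 583 166.19923325969228
top counter z 0.0004
side dock 0.034 608 [509.6 269.2] [106.2  61.1] 32.0 med z nan mean [nan nan nan]
side dock 0.003 1122 [507.5 267.3] [ 88.2 145.1] 75.1 med z nan mean [nan nan nan]
side scan 0.06 419 [ 414.5 -351.9] [249.1  19. ] 43.3 med z nan mean [nan nan nan]
side scan 0.003 618 [ 382.7 -221.6] [164.5 244.9] 22.3 med z nan mean [nan nan nan]
side can 0.12 656 [ 786.5 -305.3] [ 60.5 371.3] 5.3 med z nan mean [nan nan nan]
side can 0.08 1606 [ 768.8 -304.7] [ 56.5 383. ] 11.2 med z nan mean [nan nan nan]
side label 319 [ 0.7517 -0.1676  0.1121] bboxmid [ 0.7809 -0.1766  0.1102]
side slope n [-0.215  0.214  0.953] [ 0.7646 -0.1503  0.1091] 253 135.03168004121687
side counter z -0.0008
```

View pics/c1.png

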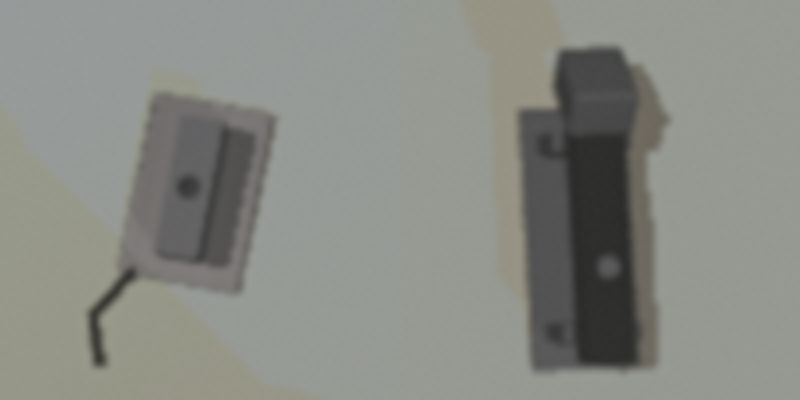

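The crop shows the dock's socket at about (256.6,236.4) and the black bar at 570–637 × 135–362 in the right half. I'll refine the poses by intersecting pixel rays with the known planes.

```bash
cat >> h.py <<'E'
def ray(n,uv,z):
    m=vision.camera_model(n);K=np.array(m['intrinsics'],float);R=np.array(m['R']);t=np.array(m['t'])
    s=cv2.undistortPoints(np.array(uv,float).reshape(-1,1,2),K,np.array([m['k1'],0,0,0,0.])).reshape(-1,2)
    D=np.c_[s,np.ones(len(s))]@R; o=-R.T@t
    return o+D*((z-o[2])/D[:,2])[:,None]
def rect(P):
    c,s,a=cv2.minAreaRect((np.asarray(P)[:,:2]*1000).astype(np.float32)); return np.round(c,1),np.round(s,1),round(a,1)
def biggest(m,seed):
    n,l=cv2.connectedComponents(m.astype(np.uint8)); return l==l[seed]
E
cat > m2.py <<'E'
from h import *
n='top';W=np.load('pics/top0W.npy');p=np.load('pics/top0.npz')['p'].astype(int);Z=W[...,2]
print('socket',ray(n,[256.6,236.4],.04).round(4))
def rep(nm,m,seed,z):
    m=biggest(m,seed);v,u=np.nonzero(m);P=ray(n,np.c_[u,v],z);print(nm,len(P),*rect(P),P.mean(0).round(4)); 
    c=P.mean(0);V=np.linalg.svd((P-c)[:,:2],full_matrices=False)[2][0];print('   pca',np.degrees(np.arctan2(V[1],V[0])).round(2)); return P
g=p.sum(2)
rep('bar',(g<175)&(Z>.055),(285,480),.068)
rep('bar z',(abs(Z-.069)<.006)&(g<200),(285,480),.068)
rep('docktop',abs(Z-.04)<.007,(245,256),.04)
rep('foot dock',(Z>.003)|(abs(g-g[210,262])<0),(238,260),.04)
rep('cantop',(Z>.129)&(p[...,1]>1.5*p[...,0]),(120,437),.135)
hsv=cv2.cvtColor(p.astype(np.uint8),cv2.COLOR_RGB2HSV)
m=biggest((hsv[...,1]<110)&(Z>.09)&(Z<.135),(138,432))
v,u=np.nonzero(m);print('label px',u.min(),u.max(),v.min(),v.max(),len(u))
P=W[m];print('label',P.mean(0).round(4),*rect(P),'n',np.linalg.svd(P-P.mean(0))[2][2].round(3))
Wc=W[(np.hypot(W[...,0]-.75,W[...,1]+.168)<.035)&(Z>.09)&(Z<.135)];print('slope',np.linalg.svd(Wc-Wc.mean(0))[2][2].round(3),Wc.mean(0),len(Wc))
# side-camera bar & socket
print(p[285,470:492].sum(1),p[250:320:4,480].sum(1),Z[285,465:492].round(3))
E
python3 m2.py
python3 - <<'E'
import cv2
a=cv2.imread('pics/top0.png');s=cv2.imread('pics/side0.png')
f=lambda a,x,y:cv2.resize(a[y:y+70,x:x+70],(400,400),interpolation=cv2.INTER_CUBIC)
cv2.imwrite('pics/c2.png',cv2.hconcat([f(a,397,100),f(s,200,160)]))
E
```

```text
socket [[0.524  0.2655 0.04  ]]
bar 285101 [541.  107.4] [1243.4 1722.1] 0.4 [0.5468 0.0817 0.068 ]
   pca -94.77
bar z 303942 [541.  107.4] [1243.4 1722.1] 0.4 [0.5249 0.1031 0.068 ]
   pca -90.12
docktop 376 [524.  264.4] [29.4 90.3] 79.8 [0.5244 0.2648 0.04  ]
   pca 169.5
foot dock 1516 [498.7 267.2] [104.2 205.8] 76.0 [0.5168 0.2663 0.04  ]
   pca 160.01
cantop 832 [ 790.2 -175.6] [94.8 62.3] 76.3 [ 0.7914 -0.1758  0.135 ]
   pca -102.21
label px 417 446 133 156 501
label [ 0.7471 -0.1672  0.1132] [ 746.7 -167.5] [65.  39.7] 76.2 n [-0.711  0.153  0.687]
slope [-0.68   0.147  0.718] [ 0.74725551 -0.16723166  0.11330061] 601
[249 250 224 172 132 132 134 135 147 186 237 260 258 245 204 156 138 174
 246 298 313 307] [217 144 136 134 137 137 133 138 136 252 147 141 138 138 143 163 450 446] [0.001 0.006 0.01  0.007 0.006 0.007 0.005 0.007 0.043 0.056 0.066 0.071
 0.07  0.071 0.072 0.067 0.066 0.072 0.074 0.076 0.066 0.065 0.071 0.007
 0.008 0.004 0.003]
```

View pics/c2.png

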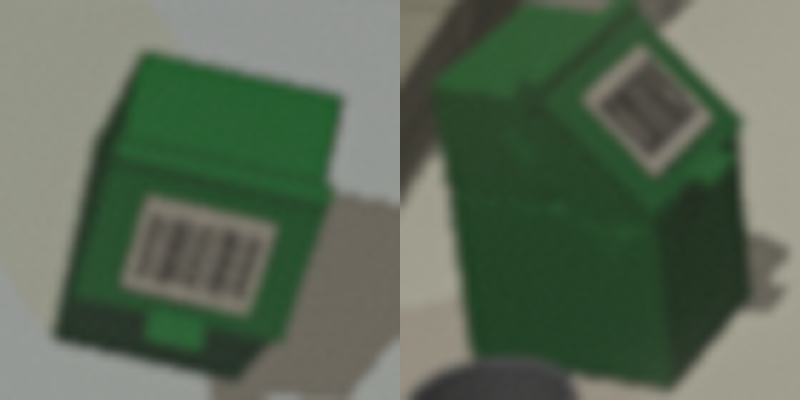

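The left crop (top) has label corners at (146,195), (278,222), (252,318) and (120,285). The right one (side) has (641,45), (715,118), (655,178) and (583,98).

```bash
cat > m3.py <<'E'
from h import *
from scipy.optimize import least_squares
k=70/400
T=(np.array([[146,195],[278,222],[252,318],[120,285.]])+.5)*k-.5+[397,100]
S=(np.array([[241,45],[315,118],[255,178],[183,98.]])+.5)*k-.5+[200,160]
def proj(n,X):
    m=vision.camera_model(n);R=np.array(m['R'])
    return cv2.projectPoints(X,cv2.Rodrigues(R)[0],np.array(m['t']),np.array(m['intrinsics']),np.array([m['k1'],0,0,0,0.]))[0].reshape(-1,2)
def L(q):
    x,y,z,a=q;c=np.array([x,y,z]);ex=np.array([np.cos(a),np.sin(a),0]);ey=np.array([-np.sin(a),np.cos(a),0]);up=(ex+[0,0,1])/2**.5
    return np.array([c+.022*up+.028*ey,c+.022*up-.028*ey,c-.022*up-.028*ey,c-.022*up+.028*ey])
r=least_squares(lambda q:np.r_[(proj('top',L(q))-T).ravel(),(proj('side',L(q))-S).ravel(),(q[2]-.1135)/.001*1],[.747,-.167,.1135,-.2])
print('label',r.x.round(4),np.degrees(r.x[3]),r.fun.round(1))
# bar
p=np.load('pics/top0.npz')['p'].astype(int);g=p.sum(2).astype(np.uint8 if 0 else int)
m=np.zeros(g.shape,bool);m[253:316,462:494]=g[253:316,462:494]<190
v,u=np.nonzero(biggest(m,(300,480)));P=ray('top',np.c_[u,v],.068);print('bar',*rect(P))
for vv in range(254,312,4): 
    w=np.nonzero(m[vv])[0]; e=ray('top',[[w.min()-.5,vv],[w.max()+.5,vv]],.068);print(vv,w.min(),w.max(),e[:,:2].round(4).tolist())
W=np.load('pics/top0W.npy')
h=(W[...,2]>.062)&(np.hypot(W[...,0]-.43,W[...,1]+.285)<.15); v,u=np.nonzero(biggest(h,(300,480)));P=ray('top',np.c_[u,v],.068);print('all',*rect(P));P=P[P[:,0]<.46];print('barz',*rect(P));
dot=ray('top',[482-.1,286.2],.068);print('dot',dot)
E
python3 m3.py
```

```text
label [ 0.7475 -0.1677  0.113  -0.5567] -31.89852999770919 [  4.   -2.5   0.5   4.9  -4.    1.6  -0.1  -4.5 -11.9   7.5  -8.5 -13.1
  12.1  -9.    8.7  13.3  -0.5]
bar [ 412.9 -284.4] [141.9  53.1] 1.5
254 465 486 [[0.481, -0.2551], [0.4813, -0.3104]]
258 466 485 [[0.471, -0.2575], [0.4713, -0.3077]]
262 472 486 [[0.4612, -0.2724], [0.4614, -0.3101]]
266 472 486 [[0.4512, -0.2722], [0.4514, -0.3099]]
270 472 486 [[0.4413, -0.272], [0.4415, -0.3097]]
274 472 486 [[0.4314, -0.2719], [0.4316, -0.3095]]
278 473 486 [[0.4215, -0.2742], [0.4216, -0.3093]]
282 473 487 [[0.4116, -0.2741], [0.4117, -0.3116]]
286 473 487 [[0.4017, -0.2739], [0.4018, -0.3115]]
290 473 487 [[0.3918, -0.2738], [0.392, -0.3113]]
294 473 487 [[0.382, -0.2736], [0.3821, -0.3111]]
298 474 487 [[0.3721, -0.276], [0.3722, -0.311]]
302 467 488 [[0.3622, -0.2584], [0.3624, -0.3133]]
306 474 488 [[0.3524, -0.2757], [0.3525, -0.3131]]
310 476 488 [[0.3426, -0.2805], [0.3427, -0.313]]
all [ 438.1 -290.9] [ 50.4 196.1] 89.0
barz [ 399.7 -294.9] [119.3  33.3] 2.6
dot [[ 0.40129444 -0.297419    0.068     ]]
```

```bash
sed -i 's/\[\[241,45\],\[315,118\],\[255,178\],\[183,98.\]\]/[[183,98],[241,45],[315,118],[255,178.]]/' m3.py
cat >> m3.py <<'E'
print('foot', ray('top',[[(520-400.)/4+430,220+110/4],[(532-400)/4+430,220+370/4]],.006).round(4))
for c in (477,480,483): print(g[306:318,c])
print('rear',ray('top',[[480,311.5],[480,312],[480,312.5]],.068)[:,0], ray('top',[480,312],.04)[:,0])
E
python3 m3.py | grep -v '^2\|^3'
cat > mv.py <<'E'
# usage: python3 mv.py x y z yawdeg [step_mm]: remaining tool-frame turn and shift to a level target (tool down)
import sys
from h import *
from scipy.spatial.transform import Rotation as Ro
def go(x,y,z,yaw):
    o=arm.get_obs();R=Ro.from_euler('xyz',o['tool_rot']);T=Ro.from_euler('xyz',[np.pi,0,np.radians(yaw)])
    rv=np.degrees((R.inv()*T).as_rotvec()); d=np.array([x,y,z])-o['tcp_pos']
    print('t',round(o['time'],2),'tcp',o['tcp_pos'].round(4),'turn',rv.round(2),'shift before turn',(R.inv().apply(d)*1000).round(1),'after turn',(T.inv().apply(d)*1000).round(1),'q',o['joint_positions'].round(2))
if __name__=='__main__': go(*map(float,sys.argv[1:5]))
E
python3 mv.py .5 .15 .2 181.9; python3 mv.py .44 -.296 .15 181.9
```

```text
label [ 0.7474 -0.1671  0.1131 -0.2219] -12.713566184689805 [ 0.4  0.1 -0.3  0.6 -0.9 -0.9  0.2 -0.3  0.1 -0.2  0.1 -0.2 -0.4  0.
  0.5 -0.7 -0.4]
bar [ 412.9 -284.4] [141.9  53.1] 1.5
all [ 438.1 -290.9] [ 50.4 196.1] 89.0
barz [ 399.7 -294.9] [119.3  33.3] 2.6
dot [[ 0.40129444 -0.297419    0.068     ]]
foot [[ 0.5023 -0.2588  0.006 ]
 [ 0.3346 -0.2642  0.006 ]]
[133 140 138 136 169 260 369 434 450 447 447 448]
[143 145 138 140 163 250 366 432 450 449 447 446]
[140 140 141 137 157 237 355 429 449 447 447 447]
rear [0.33897416 0.33774703 0.33652006] [0.336973]
t 0.1 tcp [0.1785 0.6505 0.2048] turn [ -0.07  -0.   -17.24] shift before turn [-442.5 -397.6    5.4] after turn [-304.7 -510.9    4.8] q [-1.45  0.43  0.07  1.61 -0.03  1.11 -0.07]
t 0.1 tcp [0.1785 0.6505 0.2048] turn [ -0.07  -0.   -17.24] shift before turn [-502.6 -843.6   55.9] after turn [-229.9 -954.7   54.8] q [-1.45  0.43  0.07  1.61 -0.03  1.11 -0.07]
```

Emit:
{"name": "servo_tool", "arguments": {
  "targets": [
    [[0,0,-8.6,0,0,0,1],[0,0,-8.6,-34,-57,0,1],[0,0,0,-34,-57,0,1],[0,0,0,-34,-57,0,1],[0,0,0,-34,-57,0,1],[0,0,0,-34,-57,0,1],[0,0,0,-34,-57,0,1],[0,0,0,-34,-57,0,1]]
  ]
}}

```text
time: 1.1
tcp_pos: [0.4072, 0.2762, 0.2055]
tool_rot: [3.141, 0.0, -3.109]
contact_force: [0.6, 1.1, -0.2]
grip_width: 1.003
finger_force: 0.0
```

```bash
python3 mv.py .439 -.2955 .15 181.9
```

```text
t 1.1 tcp [0.4072 0.2762 0.2055] turn [ 0.01  0.   -0.04] shift before turn [ -13.2 -572.5   55.4] after turn [ -12.8 -572.5   55.5] q [-0.92  0.12  0.22  2.02 -0.03  1.01  0.91]
```

Emit:
{"name": "servo_tool", "arguments": {
  "targets": [
    [[0,0,0,-20,-55,0,1],[0,0,0,-20,-57,0,1],[0,0,0,-10,-57,0,1],[0,0,0,0,-57,0,1],[0,0,0,0,-57,0,1],[0,0,0,0,-57,0,1],[0,0,0,0,-57,0,1],[0,0,0,10,-57,0,1]]
  ]
}}

```text
time: 2.1
tcp_pos: [0.4611, -0.176, 0.2055]
tool_rot: [-3.141, 0.0, -3.109]
contact_force: [1.1, 0.7, -0.3]
grip_width: 0.997
finger_force: 0.0
```

```bash
python3 mv.py .439 -.2955 .10 181.9
```

```text
t 2.1 tcp [ 0.4611 -0.176   0.2055] turn [-0.01  0.02 -0.02] shift before turn [  26.1 -118.6  105.6] after turn [  26.1 -118.7  105.5] q [-0.33  0.13  0.62  2.03 -0.09  1.    1.94]
```

Emit:
{"name": "servo_tool", "arguments": {
  "targets": [
    [[0,0,0,9,-40,15,1],[0,0,0,9,-40,25,1],[0,0,0,8,-38,25,1],[0,0,0,0,0,20,1],[0,0,0,0,0,0,1],[0,0,0,0,0,0,1]]
  ]
}}

```text
time: 2.85
tcp_pos: [0.4394, -0.2929, 0.1211]
tool_rot: [-3.142, 0.0, -3.109]
contact_force: [0.2, 0.4, 0.4]
grip_width: 1.0
finger_force: 0.0
```

```bash
python3 mv.py .439 -.2955 .042 181.9;python3 - <<'E'
from h import *
p,d=cap('top','top1'); q,d=cap('side','side1')
f=lambda a,x,y,w:cv2.resize(a[y:y+w,x:x+w],(400,400),interpolation=cv2.INTER_CUBIC)
cv2.imwrite('pics/c3.png',cv2.hconcat([f(p,420,210,120),f(q,300,110,120)])[:,:,::-1])
E
```

```text
t 2.85 tcp [ 0.4394 -0.2929  0.1211] turn [-0.01  0.02 -0.01] shift before turn [ 0.5 -2.6 79.1] after turn [ 0.5 -2.6 79.1] q [-0.07  0.34  0.65  2.04 -0.27  0.84  2.34]
```

View pics/c3.png

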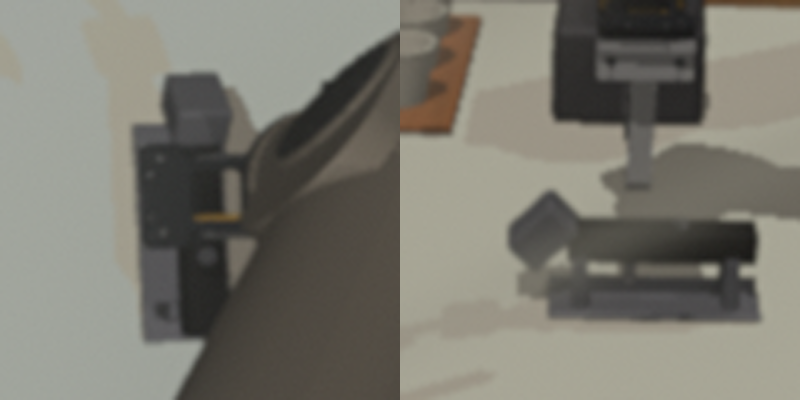

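The side crop shows the finger (640,185) above the bar, with the pin hanging at (627,270). The alignment looks good, so I'm descending.

Emit:
{"name": "servo_tool", "arguments": {
  "targets": [
    [[0,0,0,0.5,-2.6,20,1],[0,0,0,0,0,25,1],[0,0,0,0,0,22,1],[0,0,0,0,0,12,1],[0,0,0,0,0,0,1],[0,0,0,0,0,0,1]]
  ]
}}

```text
time: 3.7
tcp_pos: [0.4391, -0.2959, 0.0423]
tool_rot: [-3.141, 0.001, -3.109]
contact_force: [0.3, -0.0, -0.2]
grip_width: 1.0
finger_force: 0.0
```

Emit:
{"name": "servo_tool", "arguments": {
  "targets": [
    [[0,0,0,0,0,0,-1],[0,0,0,0,0,0,-1],[0,0,0,0,0,0,-1],[0,0,0,0,0,0,-1],[0,0,0,0,0,0,-1],[0,0,0,0,0,0,-1]]
  ]
}}

```text
time: 4.45
tcp_pos: [0.4386, -0.2957, 0.0415]
tool_rot: [-3.142, -0.0, -3.109]
contact_force: [0.2, -0.8, 0.9]
grip_width: 0.403
finger_force: 0.0
```

Emit:
{"name": "servo_tool", "arguments": {
  "targets": [
    [[0,0,0,0,0,0,-1],[0,0,0,0,0,0,-1],[0,0,0,0,0,0,-1],[0,0,0,0,0,0,-1]]
  ]
}}

```text
time: 4.95
tcp_pos: [0.4386, -0.2957, 0.0415]
tool_rot: [-3.142, -0.0, -3.109]
contact_force: [0.2, 0.2, -0.6]
grip_width: 0.338
finger_force: 30.0
```

Emit:
{"name": "servo_tool", "arguments": {
  "targets": [
    [[0,0,0,0,0,-12,-1],[0,0,0,0,0,-25,-1],[0,0,0,0,0,-30,-1],[0,0,0,0,0,-30,-1],[0,0,0,0,0,-30,-1],[0,0,0,0,0,-12,-1],[0,0,0,0,0,0,-1],[0,0,0,0,0,0,-1]]
  ]
}}

```text
time: 5.95
tcp_pos: [0.4382, -0.2954, 0.1796]
tool_rot: [3.141, -0.001, -3.109]
contact_force: [-1.2, 0.5, -2.0]
grip_width: 0.341
finger_force: 30.0
```

Run:
```python
from h import *
p,d=cap('top','top2'); q,d=cap('side','side2')
f=lambda a,x,y,w:cv2.resize(a[y:y+w,x:x+w],(400,400),interpolation=cv2.INTER_CUBIC)
cv2.imwrite('pics/c4.png',cv2.hconcat([f(p,420,210,120),f(q,300,70,120)])[:,:,::-1])
```

```text
(no output)
```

View pics/c4.png

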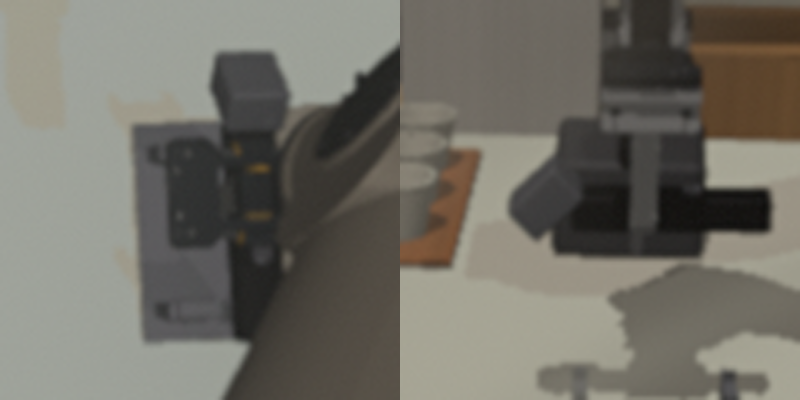

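The scanner is held level by the bar. Next is the scan pose.

```bash
python3 mv.py .6063 -.1353 .1675 167.3
```

```text
t 6.05 tcp [ 0.4381 -0.2955  0.1795] turn [ 1.000e-02 -1.000e-01  1.455e+01] shift before turn [-173.3  154.7   11.8] after turn [-128.9  193.3   12. ] q [-0.12  0.25  0.69  1.99 -0.2   0.97  2.28]
```

Emit:
{"name": "servo_tool", "arguments": {
  "targets": [
    [[0,0,0,-17,15,0,-1],[0,0,0,-31,28,0,-1],[0,0,0,-37,33,0,-1],[0,0,0,-37,33,0,-1],[0,0,0,-31,28,0,-1],[0,0,4.5,-20.3,17.7,0,-1],[0,0,5.5,0,0,6,-1],[0,0,4.5,0,0,6,-1]]
  ]
}}

```text
time: 7.05
tcp_pos: [0.6066, -0.1353, 0.1672]
tool_rot: [-3.141, -0.002, 2.918]
contact_force: [-0.0, 0.8, -2.0]
grip_width: 0.338
finger_force: 30.0
```

Emit:
{"name": "servo_tool", "arguments": {
  "targets": [
    [[0,0,0,0,0,0,-1],[0,0,0,0,0,0,-1]]
  ]
}}

```text
time: 7.3
tcp_pos: [0.6067, -0.1356, 0.1683]
tool_rot: [-3.141, -0.0, 2.923]
contact_force: [-0.4, 0.5, -1.7]
grip_width: 0.339
finger_force: 30.0
```

```bash
python3 mv.py .6063 -.1353 .1675 167.3
python3 - <<'E'
from h import *
p,d=cap('top','top3'); q,d=cap('side','side3')
f=lambda a,x,y,w:cv2.resize(a[y:y+w,x:x+w],(400,400),interpolation=cv2.INTER_CUBIC)
cv2.imwrite('pics/c5.png',cv2.hconcat([f(p,380,95,120),f(q,190,120,120)])[:,:,::-1])
E
```

```text
t 7.3 tcp [ 0.6067 -0.1356  0.1683] turn [-0.02 -0.03  0.15] shift before turn [0.5 0.2 0.8] after turn [0.5 0.2 0.8] q [-0.38  0.44  0.65  1.8  -0.31  1.01  1.75]
```

View pics/c5.png

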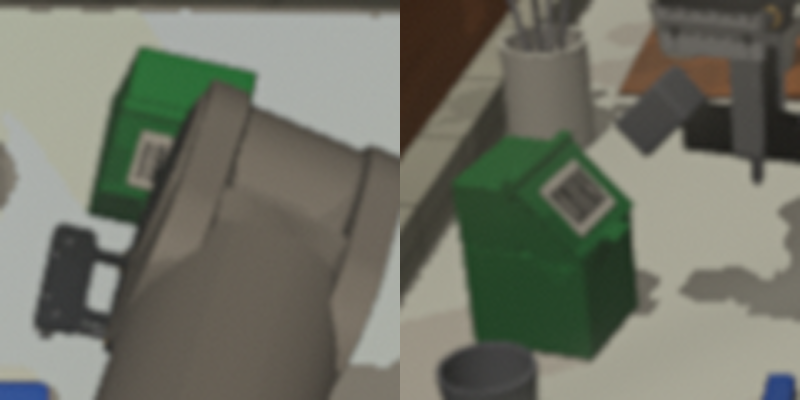

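Side view: the pin tip is at crop (757,182) and the head's end face runs from about (618,115) to (648,155). The line of sight is roughly towards the label at (577,198). I'll check this numerically.

Run:
```python
from h import *
o=arm.get_obs();t=o['tcp_pos'];a=o['tool_rot'][2]-np.pi
ex=np.array([np.cos(a),np.sin(a),0]);ey=np.array([-np.sin(a),np.cos(a),0]);ez=np.array([0,0,1.]);O=t-[0,0,.0015]
m=vision.camera_model('side')
def proj(X): return cv2.projectPoints(np.array(X),cv2.Rodrigues(np.array(m['R']))[0],np.array(m['t']),np.array(m['intrinsics']),np.array([m['k1'],0,0,0,0.]))[0].reshape(-1,2)
L=lambda x,y,z:O+ex*x+ey*y+ez*z
P=[L(0,0,-.024),L(.088,0,.004),L(.088,.021,.004),L(.088,0,.004)+.08*(ex-ez)/2**.5,[.7474,-.1671,.1133],L(-.1,.016,0),L(-.1,.016,.028)]
print(((proj(P)-[190,120]+.5)/.3-.5+[400,0]).round(0))
w=L(.088,0,.004);s=(ex-ez)/2**.5;d=np.array([.7474,-.1671,.1133])-w;print(d@s,d@ey,d@np.cross(s,ey))
print('pin from image',ray('side',[190+(357.5)*.3-.5,120+182.5*.3-.5],O[2]-.024), 'exp',L(0,0,-.024))
```

```text
[[763. 183.]
 [644. 131.]
 [632. 143.]
 [578. 194.]
 [579. 196.]
 [894. 178.]
 [894. 140.]]
0.08047928669413514 -8.892515902613431e-05 -0.0012034311351168498
pin from image [[ 0.61103778 -0.13686454  0.1430584 ]] exp [ 0.60682574 -0.13561733  0.1430584 ]
```

Emit:
{"name": "servo_tool", "arguments": {
  "targets": [
    [[0,0,0,3,0,0.5,-1],[0,0,0,0,0,0,-1],[0,0,0,0,0,0,-1],[0,0,0,0,0,0,-1],[0,0,0,0,0,0,-1],[0,0,0,0,0,0,-1],[0,0,0,0,0,0,-1],[0,0,0,0,0,0,-1]]
  ]
}}

```text
time: 8.4
tcp_pos: [0.6038, -0.1348, 0.168]
tool_rot: [-3.142, -0.0, 2.921]
contact_force: [-0.1, 0.3, -0.2]
grip_width: 0.336
finger_force: 30.0
```

Emit:
{"name": "servo_tool", "arguments": {
  "targets": [
    [[0,0,0,0,0,0,-1],[0,0,0,0,0,0,-1],[0,0,0,0,0,0,-1],[0,0,0,0,0,0,-1],[0,0,0,0,0,0,-1],[0,0,0,0,0,0,-1],[0,0,0,0,0,0,-1],[0,0,0,0,0,0,-1]]
  ]
}}

```text
time: 9.4
tcp_pos: [0.6039, -0.1348, 0.168]
tool_rot: [-3.142, -0.0, 2.921]
contact_force: [-0.2, 0.1, -1.4]
grip_width: 0.339
finger_force: 30.0
```

Emit:
{"name": "servo_tool", "arguments": {
  "targets": [
    [[0,0,0,0,0,0,-1],[0,0,0,0,0,0,-1],[0,0,0,0,0,0,-1],[0,0,0,0,0,0,-1]]
  ]
}}

```text
time: 9.9
tcp_pos: [0.6039, -0.1348, 0.168]
tool_rot: [-3.142, 0.0, 2.921]
contact_force: [-0.4, 0.2, -1.8]
grip_width: 0.342
finger_force: 30.0
```

```bash
python3 mv.py .524 .265 .1675 169.5
```

```text
t 9.9 tcp [ 0.6039 -0.1348  0.168 ] turn [-0.    0.   -2.15] shift before turn [165.5 372.6   0.5] after turn [151.4 378.6   0.5] q [-0.38  0.43  0.65  1.8  -0.31  1.01  1.75]
```

Emit:
{"name": "servo_tool", "arguments": {
  "targets": [
    [[0,0,0,20,20,0,-1],[0,0,0,25,45,0,-1],[0,0,0,25,55,0,-1],[0,0,0,25,58,0,-1],[0,0,0,25,58,0,-1],[0,0,0,20,58,0,-1],[0,0,0,15,48,0,-1],[0,0,-1.9,10.5,30.6,0,-1]]
  ]
}}

```text
time: 10.9
tcp_pos: [0.5236, 0.2663, 0.1679]
tool_rot: [3.141, -0.0, 2.958]
contact_force: [0.8, -0.9, -1.0]
grip_width: 0.336
finger_force: 30.0
```

Emit:
{"name": "servo_tool", "arguments": {
  "targets": [
    [[0,0,0,0,0,15,-1],[0,0,0,0,0,20,-1],[0,0,0,0,0,13,-1],[0,0,0,0,0,0,-1],[0,0,0,0,0,0,-1]]
  ]
}}

```text
time: 11.52
tcp_pos: [0.5247, 0.2633, 0.1205]
tool_rot: [3.141, 0.0, 2.953]
contact_force: [0.4, -0.4, -1.1]
grip_width: 0.337
finger_force: 30.0
```

```bash
python3 mv.py .524 .265 .12 169.2
python3 - <<'E'
from h import *
p,d=cap('top','top4'); q,d=cap('side','side4')
f=lambda a,x,y,w:cv2.resize(a[y:y+w,x:x+w],(400,400),interpolation=cv2.INTER_CUBIC)
cv2.imwrite('pics/c6.png',cv2.hconcat([f(p,205,180,100),f(q,265,260,100)])[:,:,::-1])
E
```

```text
t 11.53 tcp [0.5247 0.2633 0.1205] turn [0.01 0.02 0.01] shift before turn [1.  1.6 0.5] after turn [1.  1.6 0.5] q [-0.99  0.42  0.54  1.91 -0.27  0.88  1.06]
```

View pics/c6.png

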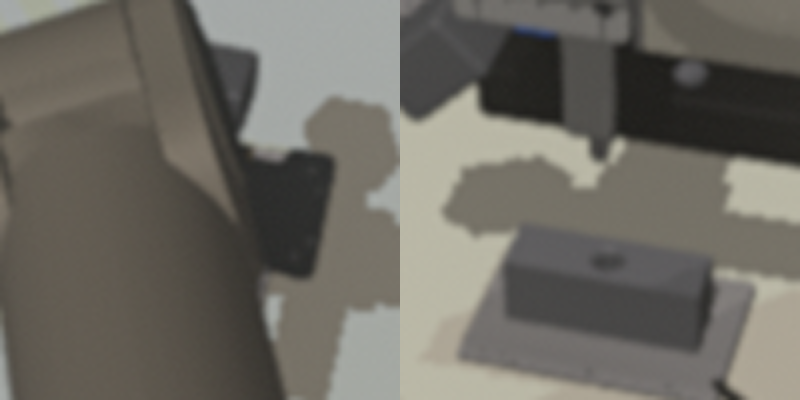

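Side crop: the pin tip is at (600,160), above the socket mouth at (608,262).

```bash
cat > m4.py <<'E'
from h import *
o=arm.get_obs();t=o['tcp_pos'];a=o['tool_rot'][2]-np.pi
ex=np.array([np.cos(a),np.sin(a),0]);ey=np.array([-np.sin(a),np.cos(a),0])
q=np.load('pics/side4.npz')['p'].sum(2).astype(float)
def cen(u,v,r):
    b=q[v-r:v+r+1,u-r-2:u+r+3];w=np.clip(np.median(b)-12-b,0,None);V,U=np.mgrid[v-r:v+r+1,u-r-2:u+r+3];return [(U*w).sum()/w.sum(),(V*w).sum()/w.sum()]
sp=cen(316,325,4);print('socket px',sp)
print('socket side',ray('side',[sp,[316.6,325.1]],.04).round(4),'top',[.524,.2655])
pt=ray('side',[[314.6,299.6]],t[2]-.0015-.024)[0]; d=pt-t;print('tcp',t.round(4),'pin img',pt.round(4),'along x,y',(d@ex).round(4),(d@ey).round(4))
for v in range(294,302): print(v,q[v,306:324].astype(int))
g=np.load('pics/top0.npz')['p'].sum(2).astype(float);q=g;sp=cen(257,236,3);print('top socket',sp,ray('top',sp,.04))
E
python3 m4.py
```

```text
socket px [np.float64(316.0746513535685), np.float64(325.2502050861362)]
socket side [[0.5262 0.2671 0.04  ]
 [0.5253 0.2666 0.04  ]] top [0.524, 0.2655]
tcp [0.5247 0.2636 0.1206] pin img [0.5283 0.2635 0.0951] along x,y 0.0036 0.0006
294 [508 474 436 415 404 367 279 216 214 217 221 229 273 327 309 235 181 155]
295 [532 521 514 510 507 459 329 216 193 198 218 279 379 452 435 343 270 244]
296 [533 534 533 537 536 490 349 216 189 192 227 340 454 515 487 392 327 313]
297 [531 532 532 535 536 491 352 218 184 187 245 372 485 514 465 383 338 332]
298 [533 531 531 533 534 498 379 251 194 193 266 398 484 470 404 350 329 332]
299 [532 534 531 532 534 512 436 328 253 250 314 425 471 419 353 329 328 332]
300 [531 531 532 534 531 529 498 429 376 359 370 420 435 378 334 329 329 329]
301 [510 528 531 532 534 533 528 508 479 451 395 369 367 347 332 330 332 331]
top socket [np.float64(256.69837758112095), np.float64(236.28097345132744)] [[0.52429617 0.26521796 0.04      ]]
```

```bash
python3 mv.py .5217 .2660 .073 169.2
```

```text
t 11.62 tcp [0.5247 0.2636 0.1206] turn [0.04 0.04 0.04] shift before turn [ 3.4  1.7 47.6] after turn [ 3.4  1.8 47.6] q [-1.    0.42  0.54  1.91 -0.27  0.88  1.06]
```

Emit:
{"name": "servo_tool", "arguments": {
  "targets": [
    [[0,0,0,3.4,1.8,0,-1],[0,0,0,0,0,15,-1],[0,0,0,0,0,18,-1],[0,0,0,0,0,14,-1],[0,0,0,0,0,0,-1],[0,0,0,0,0,0,-1],[0,0,0,0,0,0,-1]]
  ]
}}

```text
time: 12.5
tcp_pos: [0.5215, 0.2662, 0.0734]
tool_rot: [3.141, 0.0, 2.954]
contact_force: [-0.2, 0.8, -1.0]
grip_width: 0.338
finger_force: 30.0
```

```bash
python3 mv.py .5217 .2660 .073 169.2
python3 - <<'E'
from h import *
q,d=cap('side','side5')
f=lambda a,x,y,w:cv2.resize(a[y:y+w,x:x+w],(600,600),interpolation=cv2.INTER_CUBIC)
cv2.imwrite('pics/c7.png',f(q,285,285,60)[:,:,::-1])
E
```

```text
t 12.5 tcp [0.5215 0.2662 0.0734] turn [0.03 0.03 0.05] shift before turn [-0.2 -0.2  0.4] after turn [-0.2 -0.2  0.4] q [-0.97  0.48  0.5   1.95 -0.32  0.79  1.09]
```

View pics/c7.png

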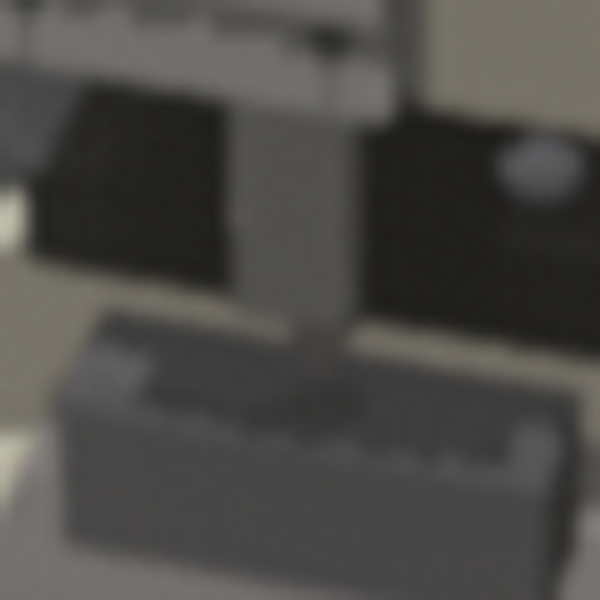

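The pin (column ~320) sits right over the socket mouth (centre ~(315,400)), so I'm inserting.

Emit:
{"name": "servo_tool", "arguments": {
  "targets": [
    [[0,0,0,0,0,4,-1],[0,0,0,0,0,4,-1],[0,0,0,0,0,4,-1],[0,0,0,0,0,0,-1]]
  ]
}}

```text
time: 13.05
tcp_pos: [0.521, 0.2659, 0.0606]
tool_rot: [-3.141, -0.0, 2.954]
contact_force: [0.1, -0.2, -1.9]
grip_width: 0.336
finger_force: 30.0
```

Emit:
{"name": "servo_tool", "arguments": {
  "targets": [
    [[0,0,0,0,0,4,-1],[0,0,0,0,0,4,-1],[0,0,0,0,0,4,-1],[0,0,0,0,0,4,-1],[0,0,0,0,0,1,-1],[0,0,0,0,0,0,-1]]
  ]
}}

```text
time: 13.8
tcp_pos: [0.5212, 0.266, 0.0439]
tool_rot: [-3.141, -0.0, 2.954]
contact_force: [-0.2, -0.2, -0.4]
grip_width: 0.338
finger_force: 30.0
```

Emit:
{"name": "servo_tool", "arguments": {
  "targets": [
    [[0,0,0,0,0,1.2,-1],[0,0,0,0,0,1,-1],[0,0,0,0,0,0.5,-1],[0,0,0,0,0,0,-1]]
  ]
}}

```text
time: 14.3
tcp_pos: [0.5212, 0.2661, 0.0415]
tool_rot: [3.141, -0.0, 2.954]
contact_force: [-1.9, -1.3, 3.8]
grip_width: 0.34
finger_force: 30.0
```

Emit:
{"name": "servo_tool", "arguments": {
  "targets": [
    [[0,0,0,0,0,0,1],[0,0,0,0,0,0,1],[0,0,0,0,0,0,1],[0,0,0,0,0,0,1],[0,0,0,0,0,0,1],[0,0,0,0,0,0,1],[0,0,0,0,0,0,1],[0,0,0,0,0,0,1]]
  ]
}}

```text
time: 15.3
tcp_pos: [0.5212, 0.2661, 0.0413]
tool_rot: [-3.142, -0.0, 2.954]
contact_force: [0.2, -0.5, 0.4]
grip_width: 1.0
finger_force: 0.0
```

Emit:
{"name": "servo_tool", "arguments": {
  "targets": [
    [[0,0,0,0,0,-8,1],[0,0,0,0,0,-20,1],[0,0,0,0,0,-40,1],[0,0,0,0,0,-50,1],[0,0,0,0,0,-40,1],[0,0,0,0,0,-10,1],[0,0,0,0,0,0,1],[0,0,0,0,0,0,1]]
  ]
}}

```text
time: 16.3
tcp_pos: [0.5206, 0.2658, 0.2084]
tool_rot: [-3.14, -0.001, 2.954]
contact_force: [-0.4, -0.6, -0.3]
grip_width: 1.0
finger_force: 0.0
```

Run:
```python
from h import *
p,d=cap('top','top6');q,d2=cap('side','side6')
W=cloud('side',d2)
f=lambda a,x,y,w:cv2.resize(a[y:y+w,x:x+w],(400,400),interpolation=cv2.INTER_CUBIC)
cv2.imwrite('pics/c8.png',cv2.hconcat([cv2.resize(p[80:380,150:450],(400,400)),f(q,255,270,120)])[:,:,::-1])
g=q.sum(2); m=(g<200)&(W[...,2]>.055)&(np.hypot(W[...,0]-.5,W[...,1]-.26)<.13);P=W[m]
P=P[P[:,2]>.062]; A=np.c_[P[:,:2],np.ones(len(P))];print(len(P),'z plane',np.linalg.lstsq(A,P[:,2],rcond=None)[0].round(3),'z med',np.median(P[:,2]).round(4),rect(P))
# shifts of other objects
a=np.load('pics/side0.npz')['p'].astype(int);print('diff canister region',abs(a[150:230,200:265]-q[150:230,200:265]).mean(),'knob',abs(a[240:335,140:215]-q[240:335,140:215]).mean())
```

```text
11083 z plane [-0.091  2.191 -0.175] z med 0.4863 (array([513.6, 279.4]), array([165.2, 140.4]), 32.4)
diff canister region 8.364294871794872 knob 8.773754385964912
```

View pics/c8.png

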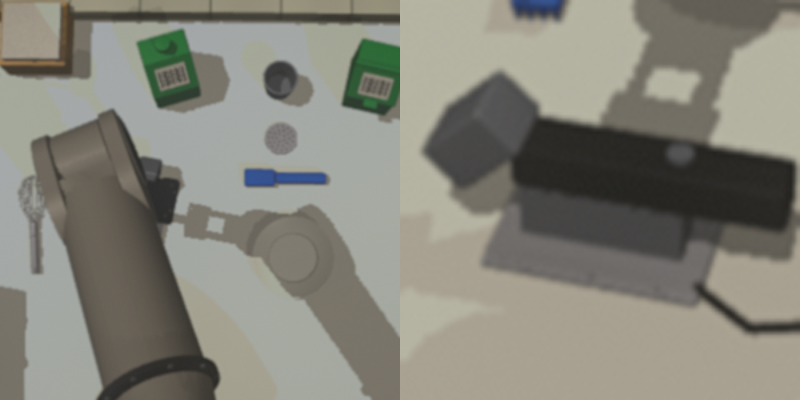

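The scanner sits flush and lengthwise on the dock. The gripper is clear and the bystanders are in place.

```bash
python3 -c "
from plant import order
print(order.hand_in())"
```

```text
the job is handed in; nothing more can be done
None
```

The job is handed in, with no verdict returned: the scanner was held about 8 cm from the flip-top canister's label for over two seconds, then placed flush and lengthwise on the grey dock and released at about 15 s, with no visible shift of the canisters or other objects in view.

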